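# Load the wide oak strip into the planing jig

## Task

Get the wide oak strip ready for planing: pick the widest of the three loose oak pieces and seat it in the pocket of the planing jig, lying flat on the pocket's floor and lengthwise between the dark fences. Lower it in rather than dropping it, let go, and leave the other two oak pieces where they lie.

Things in the scene. Friction and masses are not known exactly. Their poses are not given: they have to be found in the camera images.
- wide_strip: The work piece: oak strip 36 wide x 170 long x 22 high (mm), 0.1 kg, the widest of three. Lies flat on the table, roughly pointing away from the robot, in any of three places side by side; beyond them stands a blue-covered timber stack about 0.2 m high, to keep clear of. Origin at the centre of its underside; x across its width, y along its length, z up. Either way round fits.
- narrow_strip: Bystander: thin oak strip, 24 x 150 x 19 mm, lying flat on the table. Origin at the centre of its underside, y along its length. Leave it.
- square_stick: Bystander: square darker oak stick, 23 x 210 x 22 mm, lying flat on the table. Origin at the centre of its underside, y along its length. Leave it.
- jig: Planing jig fixed to the table: light plywood base 96 x 236 mm, 10 thick; dark fences 18 thick, 12 high (top 22 mm over the table) with brass screws bound an open pocket 50 x 188 mm at both ends and the corners. Mid-way along each long side a gap 88 long, level with the pocket floor, lets fingers pass. Origin: centre of underside; x across, y along the pocket, z up.
- pocket (a point): Centre of the pocket's floor, 10 mm above the table; x across the pocket (50 mm between fences), y along it (188 mm between end fences), z up.

How it is judged:
By the outcome, as a careful person would: the job done as asked, in the order asked, and still so for the second after the job is handed in, with the robot touching nothing.
It also fails if it takes over 35 s, if anything falls off the work surface, if the arm or the gripper's body presses on something with over 40 N, if the wrist force passes 120 N, or if a joint passes its speed limit or range.

## Robot

A 6-joint arm with a two-finger parallel gripper is mounted at the origin on a cart in front of the work surface, level with it; the furniture and walls round the work are solid. World frame = base frame: x ahead of the robot, y to its left, z up, the work surface at z = 0. Lengths are in m, angles in rad, forces in N, time in s.
With the tool pointing down it reaches from about 0.325 to 0.9 m from the base axis. Payload 6.1 kg.
Tool frame: the origin (TCP) lies midway between the tips of the shut fingers; the grasp point (between the pads) lies 19 mm behind it (grip_point_offset is the distance from the TCP to the grasp point, in m); z points along the fingers, y is the line along which they close (so a half turn about z gives the same grasp; the last joint's range is limited). The gripper opens to 87 mm and grips with 3 to 60 N. Pads are 19 mm wide; open, the fingers measure 117 mm over their backs; the gripper's body (75 mm by 190 mm) begins 51 mm behind the grasp point.
Start: joints at [1.197, 0.22, 1.526, -0, 1.395, -0.126], TCP at [0.153, 0.606, 0.223] pointing down, gripper open.
Joint ranges: [-2.98, 2.98], [-0.91, 2.08], [0.09, 2.57], [-1.24, 4.39], [0.2, 2.65], [-2.68, 2.68]. Speed limits (rad/s): [2.57, 2.57, 3.01, 3.14, 3.14, 3.14].

## Interface

Orientations are given as a unit quaternion [w, x, y, z].
In Python, from rig import read_state, read_camera, sign_off, grip_point_offset gives the robot as it stands. The module is installed in compiled form; this text tells all that it offers.
- The arm moves only by the shell command python3 -m handwheel 'ROWS' [FORCE]. ROWS is JSON, one flat list of numbers, 7 for each row, row after row: the shift along the tool's x, y, z in mm, then the turn, a rotation vector about the tool's x, y, z in rad, then the finger opening in mm, from 0 to 87. In form: [x, y, z, ax, ay, az, jaw, x, y, z, ax, ay, az, jaw, ...]. A call has 1 to 8 rows; each row shifts and turns the commanded pose from where the row before left it, along the tool's axes as they then stand; what a row does not reach is not made up. A row lasts 1/12 s, in which the tool goes at most 41.7 mm and 7.16 degrees, less where a joint would pass 70% of its speed; a pose out of reach is approached as far as the arm can. A call with a gripper value outside its range is refused whole. The fingers move at their own pace and stop on an object; FORCE is the grip in N (left out, the last holds). Time passes only in rows, so rows that do not move let the fingers close. It gives the time, the measured TCP pose, the force, the opening and the grip force at its end, in the units of the state.
- read_state(): the state, without advancing time (a new reading comes with each control period).
- read_camera(name): name is "side" or "top" or "wrist"; returns a dict with "pixels" (480x640x3 uint8, red, green, blue), "depth" (480x640 float32, m along the optical axis (not along the pixel's ray), 0 where there is no reading), "camera_matrix" (3x3 intrinsics, pixels), "R" (3x3) and "t" (3): a world point X has camera coordinates R X + t. Camera axes: x right, y down, z forward; pixel columns grow to the right and rows downward; lengths in m; the calibration is good to about 2 mm. A picture is of the moment at which its call begins.
- sign_off(): hands the job in; it is judged then, once.
The state is a dict: "time_s": time; "qpos": joint angles; "joint_vel": joint speeds; "joint_torque": joint torques, N m; "ee_pos": TCP position; "tcp_rot": TCP orientation; "contact_force": force on the tool from outside, world axes, zero at the start; "moment": the same for the moment, N m; "opening": opening from 0.0 (shut) to 1.0 (fully open); "grip_force": force on a finger pad.
Only numpy, scipy, OpenCV 4.12 (cv2) and the standard library are available. Lean on these libraries where they do the work, as an engineer would, in place of code of your own. Each camera call takes 0.05 s, during which the arm holds its last target. There are 200 camera calls.

## Working session

There is one attempt and no reset: what is moved stays moved. The work goes in short steps, Python scripts to look and compute and a shell command to move; the robot and the scene stay as the last step left them, time stands still between calls to the robot, and variables do not carry over. Pictures are saved under pics/ and viewed, at most 10 in all, crops included, and the job is handed in when it is done.

```bash
mkdir -p pics; python3 - <<'E'
from rig import *
import cv2,numpy as np
s=read_state();print(s['ee_pos'],s['tcp_rot'],grip_point_offset)
ims=[]
for n in("top","side","wrist"):
    c=read_camera(n);np.savez(f'pics/{n}0.npz',**c)
    print(n,c['camera_matrix'].tolist(),(-c['R'].T@c['t']).round(3))
    cv2.imwrite(f'pics/{n}0.png',c['pixels'][...,::-1])
E
```

```text
[0.15306823 0.60533177 0.22142222] [-2.38510726e-04  1.23577445e-01  9.92334466e-01 -9.30060430e-04] 0.0187
top [[469.2730306167157, 0.0, 317.5392223263633], [0.0, 469.2730306167157, 231.81301952920805], [0.0, 0.0, 1.0]] [ 0.408 -0.024  0.979]
side [[458.47961324263827, 0.0, 318.6135946357968], [0.0, 458.47961324263827, 238.88285406335336], [0.0, 0.0, 1.0]] [ 0.495 -0.85   0.445]
wrist [[395.80743112427217, 0.0, 317.27585511080656], [0.0, 395.80743112427217, 243.48772500807772], [0.0, 0.0, 1.0]] [0.081 0.623 0.384]
```

View pics/top0.png

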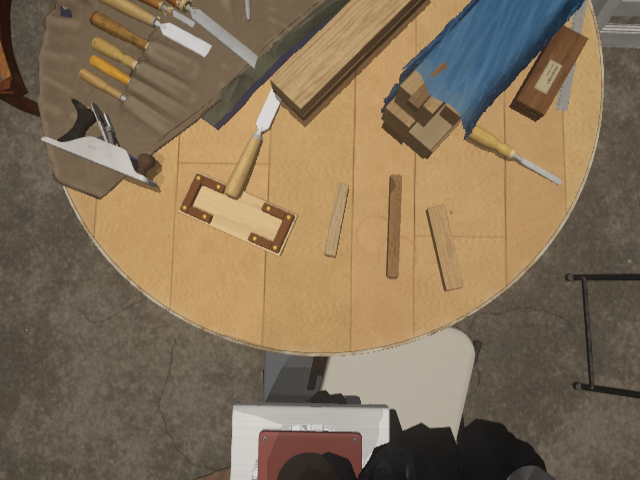

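View pics/side0.png

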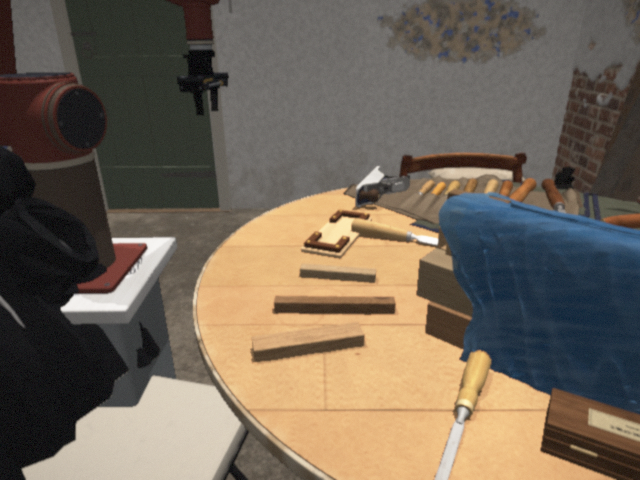

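The top view shows the narrow strip at (337,220), the dark square stick at (394,227) and the wide strip at (445,247). The jig is at (238,213), with a chisel handle lying close to its far long side (235,190). The side view agrees: wide strip at (308,342), jig at (338,232).

```bash
cat > h.py <<'E'
import numpy as np,cv2
def world(c):
    v,u=np.mgrid[:480,:640];K=c['camera_matrix'];d=c['depth']
    P=np.stack([(u-K[0,2])/K[0,0]*d,(v-K[1,2])/K[1,1]*d,d],-1)
    W=(P-c['t'])@c['R']; W[d==0]=np.nan; return W
def rect(p):
    (cx,cy),(w,h),a=cv2.minAreaRect((p[:,:2]*1000).astype(np.float32))
    if w>h: w,h,a=h,w,a+90   # a: direction of short side
    return np.round([cx,cy,w,h,a],1)
E
python3 - <<'E'
from h import *
from scipy import ndimage as N
for n,bx in(("top",dict(narrow=(318,175,355,262),square=(380,168,408,285),wide=(420,198,470,298),jig=(170,165,305,262))),("side",dict(narrow=(292,260,385,288),square=(265,288,402,320),wide=(245,318,372,366),jig=(295,205,375,262)))):
    W=world(dict(np.load(f'pics/{n}0.npz')))
    for k,(a,b,c,d) in bx.items():
        S=W[b:d,a:c]; z=S[...,2]
        tab=np.nanmedian(z[(abs(z)<.006)])
        m=z>tab+(.006 if k=='jig' else .012)
        l,nn=N.label(m); 
        if nn==0: print(n,k,'none');continue
        i=1+np.argmax(N.sum(m,l,range(1,nn+1))); p=S[l==i]
        print(n,k,'table',tab.round(4),'topz',np.percentile(p[:,2],[10,50,90]).round(4),rect(p),len(p))
# chisel heights near jig, top
W=world(dict(np.load('pics/top0.npz')))
for u,v in[(232,194),(235,188),(240,175),(250,150),(225,195),(238,213),(225,200),(210,180),(275,240)]: print(u,v,W[v,u].round(3))
import cv2
im=cv2.imread('pics/top0.png')[140:270,160:320];cv2.imwrite('pics/jig0.png',cv2.resize(im,None,fx=4.5,fy=4.5,interpolation=2))
E
```

```text
top narrow table -0.0007 topz [0.016  0.0182 0.0203] [531.6 -45.1  24.  150.   79.8] 839
top square table -0.0009 topz [0.0186 0.0211 0.0234] [ 520.4 -164.7   23.8  209.2   87.9] 1191
top wide table -0.0009 topz [0.0184 0.0209 0.0231] [ 476.8 -267.7   37.8  169.8  102.3] 1557
top jig table -0.0006 topz [0.0076 0.011  0.0243] [568.2 150.9 150.6 236.1 157.2] 5408
side narrow table -0.0007 topz [0.0132 0.0176 0.0189] [532.1 -48.4  29.7 149.6  80.9] 653
side square table -0.0007 topz [0.0137 0.0205 0.0218] [ 521.4 -167.8   27.3  209.4   88. ] 1416
side wide table -0.0008 topz [0.0148 0.0208 0.0219] [ 477.7 -270.9   39.6  170.3  102.3] 2136
side jig table -0.0009 topz [0.0081 0.0125 0.0227] [559.6 148.4 132.1 237.2 157.2] 1961
232 194 [0.578 0.169 0.032]
235 188 [0.59  0.162 0.035]
240 175 [0.618 0.153 0.033]
250 150 [0.673 0.136 0.023]
225 195 [0.58  0.188 0.009]
238 213 [0.542 0.159 0.011]
225 200 [0.569 0.188 0.01 ]
210 180 [0.608 0.217 0.023]
275 240 [0.486 0.079 0.021]
```

View pics/jig0.png

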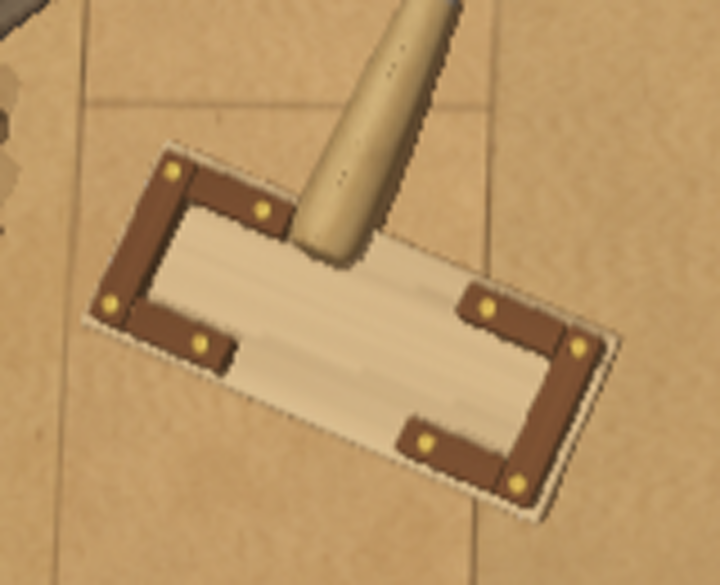

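The crop shows the chisel handle's butt end at about (340,255), i.e. about (235,197) in the full picture. It lies in the left half of the far finger gap, so the fingers must use the gap's free right half and the grasp must be off-centre. I'll work in the jig frame.

```bash
python3 - <<'E'
from h import *
for n,(a,b,c,d) in(("top",(170,165,305,262)),("side",(295,205,375,262))):
    C=dict(np.load(f'pics/{n}0.npz'));W=world(C)[b:d,a:c];px=C['pixels'][b:d,a:c].astype(int)
    dark=(px.sum(-1)<300)&(px[...,0]>px[...,2]+15)&(W[...,2]>.014)&(W[...,2]<.027)
    p=W[dark];r=rect(p);print(n,'fences',r,len(p),np.median(p[:,2]).round(4))
    if n=="top": R0=r
    al=np.radians(67.2);e=np.array([np.cos(al),np.sin(al)]);f=np.array([np.sin(al),-np.cos(al)]) # e along, f away-from-robot side
    q=(W[...,:2]*1000-R0[:2]); A=q@e;F=q@f;z=W[...,2]
    print(' floor z',np.nanmedian(z[(abs(A)<70)&(abs(F)<15)]).round(4))
    h=(z>.017)&(abs(A)<42)&(F>0); print(' handle along',A[h].min().round(),A[h].max().round(),'across min',F[h].min().round(1),'zmax',z[h].max().round(3))
    for lo in range(15,60,5):
        m=h&(F>=lo)&(F<lo+5)
        if m.any(): print('  F',lo,'A',A[m].min().round(),A[m].max().round(),'z',z[m].min().round(3),z[m].max().round(3))
W=world(dict(np.load('pics/top0.npz')))
m=(W[...,2]>.05)&(W[...,1]<-.05)&(W[...,1]>-.45)&(W[...,0]>.42)&(W[...,0]<1)
p=W[m];print('stack min x',p[:,0].min(),'near pts',p[p[:,0]<p[:,0].min()+.02].mean(0).round(3),'max z',p[:,2].max())
E
```

```text
top fences [570.3 149.5 145.7 223.9 157.2] 1440 0.0212
 floor z 0.011
 handle along 10.0 42.0 across min 0.1 zmax 0.041
  F 15 A 10.0 41.0 z 0.021 0.038
  F 20 A 10.0 41.0 z 0.02 0.038
  F 25 A 10.0 42.0 z 0.02 0.039
  F 30 A 11.0 41.0 z 0.02 0.037
  F 35 A 11.0 42.0 z 0.017 0.038
  F 40 A 11.0 40.0 z 0.021 0.037
  F 45 A 12.0 42.0 z 0.017 0.036
  F 50 A 11.0 42.0 z 0.018 0.035
  F 55 A 11.0 41.0 z 0.018 0.037
side fences [561.2 144.4 124.1 217.7 157. ] 511 0.0197
 floor z 0.0126
 handle along 5.0 32.0 across min 0.1 zmax 0.037
  F 15 A 5.0 30.0 z 0.018 0.036
  F 20 A 6.0 29.0 z 0.018 0.036
  F 25 A 7.0 25.0 z 0.018 0.036
  F 30 A 6.0 30.0 z 0.017 0.035
  F 35 A 9.0 27.0 z 0.019 0.036
  F 40 A 7.0 32.0 z 0.018 0.034
  F 45 A 7.0 29.0 z 0.02 0.034
  F 50 A 9.0 23.0 z 0.017 0.033
  F 55 A 9.0 11.0 z 0.019 0.025
stack min x 0.6498184224426763 near pts [ 0.662 -0.216  0.117] max z 0.23650583030329067
```

```bash
python3 - <<'E'
from h import *
al=np.radians(67.2);e=np.array([np.cos(al),np.sin(al)]);f=np.array([np.sin(al),-np.cos(al)])
c0=np.array([570.3,149.5])
for n,(a,b,c,d) in(("top",(170,165,305,262)),("side",(295,205,375,262))):
    C=dict(np.load(f'pics/{n}0.npz'));W=world(C)[b:d,a:c];px=C['pixels'][b:d,a:c].astype(int);z=W[...,2]
    q=W[...,:2]*1000-c0;A=q@e;F=q@f
    dark=(px.sum(-1)<300)&(px[...,0]>px[...,2]+15)&(z>.014)&(z<.027)&(abs(A)>52)
    p=W[dark];r=rect(p);print(n,'fences',r)
    if n=="top":c1=r[:2].copy()
    q=W[...,:2]*1000-c1;A=q@e;F=q@f
    h=(z>.018)&(abs(A)<42);print(' centre',c1,'handle F min',np.percentile(F[h],[0,2,5]).round(1),'A',np.percentile(A[h],[0,1,3,97,100]).round(1))
    g=(abs(A)<80)&(abs(F)<20)&~h;print(' floor z',np.nanmedian(z[g]).round(4))
    g=c1-22*e;print(' place grip xy',g.round(1))
w=np.array([476.8,-267.7]);el=np.array([np.cos(np.radians(12.3)),np.sin(np.radians(12.3))])
g=w-22*el;t0=np.array([153.1,605.3]);print('grasp xy',g.round(1))
b=np.radians(75.8);ty=np.array([np.cos(b),np.sin(b)]);tx=np.array([-ty[1],ty[0]])
print('shift tool x,y',((g-t0)@tx).round(1),((g-t0)@ty).round(1))
E
```

```text
top fences [542.2 161.3  84.7 223.9 157.2]
 centre [542.2 161.3] handle F min [24.9 26.5 28.5] A [ 9.8 10.2 10.9 39.9 41.9]
 floor z 0.0094
 place grip xy [533.7 141. ]
side fences [544.2 152.   83.3 218.4 156. ]
 centre [542.2 161.3] handle F min [-38.7  13.7  30.8] A [ 5.3  5.9  6.6 29.6 41.9]
 floor z 0.0091
 place grip xy [533.7 141. ]
grasp xy [ 455.3 -272.4]
shift tool x,y -508.3 -776.7
```

```bash
python3 -m handwheel '[-22,-34,0,0,0,0,87,-22,-34,0,0,0,0,87,-22,-34,0,0,0,0,87,-22,-34,0,0,0,0,87,-22,-34,0,0,0,0,87,-22,-34,0,0,0,0,87,-22,-34,0,0,0,0,87,-22,-34,0,0,0,0,87]' 20
python3 -m handwheel '[-22,-34,0,0,0,0,87,-22,-34,0,0,0,0,87,-22,-34,0,0,0,0,87,-22,-34,0,0,0,0,87,-22,-34,0,0,0,0,87,-22,-34,0,0,0,0,87,-22,-34,0,0,0,0,87,-22,-34,0,0,0,0,87]'
python3 -m handwheel '[-22,-34,0,0,0,0,87,-22,-34,0,0,0,0,87,-22,-34,0,0,0,0,87,-22,-34,0,0,0,0,87,-22,-34,0,0,0,0,87,-22,-34,0,0,0,0,87,-24,-29,0,0,0,0,87]'
python3 -m handwheel '[0,0,20,0,0,-0.116,87,0,0,20,0,0,-0.116,87,0,0,20,0,0,-0.116,87,0,0,20,0,0,-0.116,87,0,0,0,0,0,0,87]'
```

```text
time_s: 0.82
ee_pos: [0.2571, 0.2972, 0.2222]
tcp_rot: [0.0, 0.123, 0.992, -0.0]
contact_force: [1.2, -1.0, -0.1]
opening: 0.997
grip_force: 0.0
time_s: 1.48
ee_pos: [0.3612, -0.0099, 0.2227]
tcp_rot: [0.001, 0.124, 0.992, 0.0]
contact_force: [1.7, 0.9, -0.5]
opening: 1.001
grip_force: 0.0
time_s: 2.07
ee_pos: [0.4549, -0.2745, 0.2221]
tcp_rot: [-0.0, 0.124, 0.992, -0.0]
contact_force: [0.6, -0.9, 0.4]
opening: 1.0
grip_force: 0.0
time_s: 2.48
ee_pos: [0.4525, -0.27, 0.1377]
tcp_rot: [-0.003, -0.11, 0.994, 0.003]
contact_force: [-1.1, 0.6, -0.1]
opening: 0.998
grip_force: 0.0
```

```bash
cat > look.py <<'E'
from rig import *
from h import *
import sys
def look(n):
    c=read_camera('wrist');np.savez(f'pics/{n}.npz',**c);cv2.imwrite(f'pics/{n}.png',c['pixels'][...,::-1]);return c
def tool():
    s=read_state();q=s['tcp_rot'];from scipy.spatial.transform import Rotation as R
    return np.array(s['ee_pos'])*1000,R.from_quat([q[1],q[2],q[3],q[0]]).as_matrix(),s
E
python3 - <<'E'
from look import *
from scipy import ndimage as N
c=look('w1');W=world(c);z=W[...,2]
near=(np.abs(W[...,0]-.477)<.12)&(np.abs(W[...,1]+.268)<.045)
m=near&(z>.012)&(z<.03);l,n=N.label(m);i=1+np.argmax(N.sum(m,l,range(1,n+1)));p=W[l==i]
r=rect(p);print(r,np.median(p[:,2]),'table',np.nanmedian(z[near&(z<.008)]))
P,R,s=tool();print(P,np.degrees(np.arctan2(R[1,1],R[0,1])),R[:,2].round(4))
E
```

```text
[ 456.2 -274.3   36.   130.9  102.4] 0.02239581272588738 table 0.0004057112394637308
[ 453.44999667 -270.62896676  140.00437836] 102.25276752400072 [-0.0045  0.0037 -1.    ]
```

View pics/w1.png

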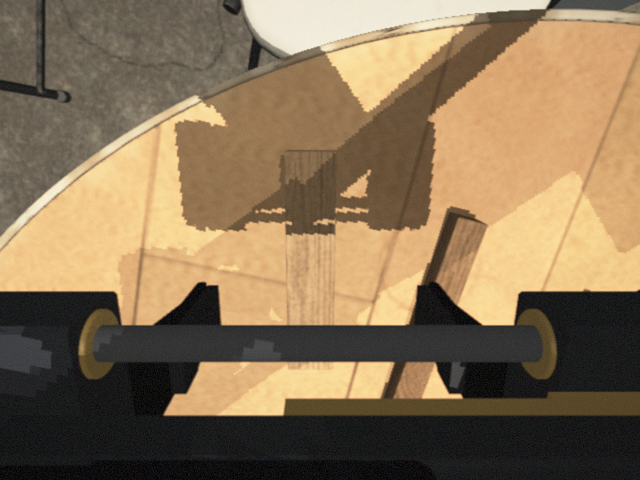

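The wrist view shows the wide strip between the fingers, at columns 286–335 and about 3 mm off the finger midline (col. 319). The square stick is clear of it on the right at (440,290).

```bash
python3 -m handwheel '[0,-3.5,25,0,0,0,87,0,0,25,0,0,0,87,0,0,25,0,0,0,87,0,0,20,0,0,0,87,0,0,15,0,0,0,87,0,0,10,0,0,0,87,0,0,6,0,0,0,87,0,0,0,0,0,0,87]'; python3 -c "
from look import *
P,R,s=tool();print(P,R[:,2],s['contact_force'])"
```

```text
time_s: 3.2
ee_pos: [0.456, -0.2753, 0.0164]
tcp_rot: [-0.0, -0.107, 0.994, 0.0]
contact_force: [-0.3, 0.5, -0.8]
opening: 1.001
grip_force: 0.0
[ 455.95802203 -275.29739134   16.40206377] [-4.27593320e-04  3.24077379e-04 -9.99999856e-01] [-0.34181427  0.49588014 -0.79635572]
```

```bash
python3 -m handwheel '[0,1,6,0,0,0,87,0,0,5,0,0,0,87,0,0,0,0,0,0,60,0,0,0,0,0,0,45,0,0,0,0,0,0,34,0,0,0,0,0,0,30,0,0,0,0,0,0,30,0,0,0,0,0,0,30]' 25; python3 -m handwheel '[0,0,0,0,0,0,30,0,0,0,0,0,0,30,0,0,0,0,0,0,30]'
```

```text
time_s: 3.87
ee_pos: [0.4559, -0.2745, 0.0058]
tcp_rot: [0.0, -0.108, 0.994, -0.0]
contact_force: [-0.8, 0.1, 0.3]
opening: 0.63
grip_force: 0.0
time_s: 4.12
ee_pos: [0.4557, -0.2744, 0.0056]
tcp_rot: [-0.0, -0.108, 0.994, 0.0]
contact_force: [-0.0, 0.9, 1.5]
opening: 0.413
grip_force: 25.3
```

```bash
python3 -m handwheel '[0,0,-3,0,0,0,30,0,0,-6,0,0,0,30,0,0,-12,0,0,0,30,0,0,-20,0,0,0,30,0,0,-20,0,0,0,30,0,0,-20,0,0,0,30,0,0,-15,0,0,0,30,0,0,-4,0,0,0,30]'
python3 -m handwheel '[-7,16,0,0,0,0,30,-14,32,0,0,0,0,30,-14,32,0,0,0,0,30,-14,32,0,0,0,0,30,-14,32,0,0,0,0,30,-14,32,0,0,0,0,30,-14,32,0,0,0,0,30,-14,32,0,0,0,0,30]'
python3 -m handwheel '[-14,32,0,0,0,0,30,-14,32,0,0,0,0,30,-14,32,0,0,0,0,30,-12,32,0,0,0,0,30,-10,23,0,0,0,0,30,-6,14,0,0,0,0,30,-3,8,0,0,0,0,30,0,0,0,0,0,0,30]'
python3 -m handwheel '[0,0,0,0,0,-0.06,30,0,0,0,0,0,-0.12,30,0,0,0,0,0,-0.12,30,0,0,0,0,0,-0.12,30,0,0,0,0,0,-0.12,30,0,0,0,0,0,-0.12,30,0,0,0,0,0,-0.12,30,0,0,0,0,0,-0.12,30]'
python3 -m handwheel '[0,0,0,0,0,-0.058,30,0,0,0,0,0,0,30,0,0,0,0,0,0,30]'
```

```text
time_s: 4.78
ee_pos: [0.4576, -0.2759, 0.1099]
tcp_rot: [0.002, -0.108, 0.994, -0.002]
contact_force: [0.7, -0.1, -0.2]
opening: 0.41
grip_force: 25.0
time_s: 5.45
ee_pos: [0.5066, -0.0158, 0.1056]
tcp_rot: [0.0, -0.108, 0.994, -0.0]
contact_force: [1.7, 0.2, -0.6]
opening: 0.413
grip_force: 25.0
time_s: 6.12
ee_pos: [0.5408, 0.1686, 0.1054]
tcp_rot: [-0.0, -0.109, 0.994, 0.0]
contact_force: [-0.6, -0.9, -0.7]
opening: 0.412
grip_force: 25.0
time_s: 6.78
ee_pos: [0.5408, 0.1655, 0.1054]
tcp_rot: [-0.0, -0.531, 0.847, -0.0]
contact_force: [-0.2, 0.7, -0.8]
opening: 0.414
grip_force: 25.0
time_s: 7.03
ee_pos: [0.5409, 0.166, 0.1055]
tcp_rot: [-0.0, -0.553, 0.833, -0.0]
contact_force: [0.2, 0.1, -1.1]
opening: 0.412
grip_force: 25.0
```

```bash
python3 - <<'E'
from look import *
c=look('w2')
t=read_camera('top');np.savez('pics/top2.npz',**t);cv2.imwrite('pics/top2.png',t['pixels'][...,::-1])
P,R,s=tool();print(s['time_s'],P,np.degrees(np.arctan2(R[1,1],R[0,1])),R[:,2].round(4),s['qpos'],s['grip_force'],s['opening'])
al=np.radians(67.2);e=np.array([np.cos(al),np.sin(al)]);f=np.array([np.sin(al),-np.cos(al)])
c1=np.array([542.2,161.3])
W=world(c);z=W[...,2];px=c['pixels'].astype(int);q=W[...,:2]*1000-c1;A=q@e;F=q@f
near=(abs(A)<125)&(abs(F)<55)
d=near&(px.sum(-1)<300)&(px[...,0]>px[...,2]+15)&(z>.014)&(z<.03)
print('fence pts wrist',rect(W[d]),d.sum(),'A',A[d].min(),A[d].max(),'F',F[d].min(),F[d].max())
st=(z>.05)&(z<.14)&(abs(A)<130)&(abs(F)<35)
W2=world(t);q2=W2[...,:2]*1000-c1;A2=q2@e;F2=q2@f
st2=(abs(A2)<130)&(abs(F2)<30)&(W2[...,2]>.10)&(W2[...,2]<.14)
for n,w,m,a in(('wrist',W,st,A),('top',W2,st2,A2)):
    p=w[m];print(n,len(p));
    if len(p)>20: print(rect(p),np.percentile(p[:,2],[5,50,95]).round(4),a[m].min(),a[m].max())
E
```

```text
7.1333 [540.92941286 166.45065543 105.50158557] 157.12273382589493 [-2.e-04 -2.e-04 -1.e+00] [ 1.59272249e-01  1.94065271e-01  1.78763394e+00 -1.50757586e-04
  1.16010997e+00 -2.58297660e+00] 24.998113811016083 0.41256884766252394
fence pts wrist [546.8 155.8  96.9 223.1 156.5] 9928 A -114.34837765518958 108.47569207273014 F -43.03522184708913 54.968889414067725
wrist 20727
[534.8 152.2  58.3 101.2 156.5] [0.1209 0.1223 0.1264] -61.65366886789579 39.63447199944231
top 593
[532.2 135.2  43.2  62.3 156.1] [0.1143 0.1212 0.1239] -59.13015223186554 3.0994902510780427
```

View pics/w2.png

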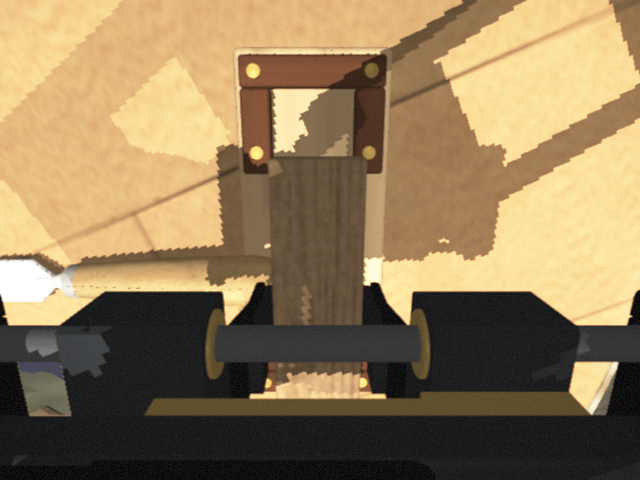

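The wrist view shows the held strip (columns 270–364, end at row 157) above the jig. The near end fence is at row 70 and the side fences' inner edges are at columns 272 and 355. The strip sits about 26 mm too far along, so I'll measure the offset across the pocket and the yaw.

```bash
python3 - <<'E'
from look import *
c=dict(np.load('pics/w2.npz'));W=world(c);z=W[...,2];px=c['pixels'].astype(int)
al=np.radians(67.2);e=np.array([np.cos(al),np.sin(al)]);f=np.array([np.sin(al),-np.cos(al)])
q=W[...,:2]*1000-[542.2,161.3];A=q@e;F=q@f
d=(px.sum(-1)<300)&(px[...,0]>px[...,2]+15)&(z>.014)&(z<.03)&(A<-48)&(A>-130)&(abs(F)<60)
print('near fences',rect(W[d]))
def edges(m,lo,hi,st):
    o=[]
    for a in np.arange(lo,hi,st):
        k=m&(A>=a)&(A<a+st)
        if k.sum()>5:o.append((a+st/2,F[k].min(),F[k].max()))
    o=np.array(o);mid=(o[:,1]+o[:,2])/2;s=np.polyfit(o[:,0],mid,1);print(o.round(1).tolist(),'slope deg',np.degrees(s[0]).round(2),'mid',np.median(mid).round(2))
edges(d,-112,-50,8)
edges((z>.112)&(z<.135)&(abs(F)<40),-60,-10,6)
fl=(abs(z-.0105)<.0035)&(px.sum(-1)>300)&(abs(F)<48)
edges(fl&(abs(F)<26),-92,-66,5)
E
```

```text
near fences [510.5  86.6  66.3  85.6  67.2]
[[-108.0, -43.0, 41.9], [-100.0, -42.7, 42.0], [-92.0, -42.6, 41.9], [-84.0, -42.9, 42.0], [-76.0, -42.7, 41.7], [-68.0, -42.9, 41.8], [-60.0, -42.6, 42.6], [-52.0, -42.7, 42.6]] slope deg 0.37 mid -0.37
[[-57.0, -21.2, 15.0], [-51.0, -21.3, 14.8], [-45.0, -21.2, 14.8], [-39.0, -21.2, 14.9], [-33.0, -21.2, 14.9], [-27.0, -21.2, 14.9], [-21.0, -21.2, 14.9], [-15.0, -21.3, 14.7], [-9.0, -31.4, 24.9]] slope deg -0.09 mid -3.19
[[-89.5, -24.7, 24.6], [-84.5, -24.8, 24.7], [-79.5, -24.3, 24.3], [-74.5, -24.4, 24.5], [-69.5, -24.5, 24.5], [-64.5, -24.7, 24.8]] slope deg 0.34 mid -0.0
```

```bash
python3 -m handwheel '[10,-1.5,0,0,0,0,30,12,-1,0,0,0,0,30,4,0,0,0,0,0,30,0,0,15,0,0,0,30,0,0,20,0,0,0,30,0,0,15,0,0,0,30,0,0,8,0,0,0,30,0,0,0,0,0,0,30]'
python3 - <<'E'
from look import *
c=look('w3');W=world(c);z=W[...,2];px=c['pixels'].astype(int)
P,R,s=tool();print(P,s['contact_force'])
al=np.radians(67.2);e=np.array([np.cos(al),np.sin(al)]);f=np.array([np.sin(al),-np.cos(al)])
q=W[...,:2]*1000-[542.2,161.3];A=q@e;F=q@f
st=(z>.058)&(z<.085)&(abs(F)<30)&(A<-35)&(A>-125)
print('strip end A',np.percentile(A[st],[0,1]),'F',F[st].min(),F[st].max(),'z',np.median(z[st]))
d=(px.sum(-1)<300)&(px[...,0]>px[...,2]+15)&(z>.014)&(z<.03)&(A<-48)&(A>-130)&(abs(F)<60)
print('fence A',A[d].min(),'F',np.percentile(F[d],[.5,99.5]))
E
```

```text
time_s: 7.8
ee_pos: [0.5313, 0.1415, 0.0454]
tcp_rot: [-0.002, -0.554, 0.833, 0.001]
contact_force: [0.7, -0.1, -0.2]
opening: 0.405
grip_force: 25.0
[532.34839127 141.70787713  46.76657069] [ 0.25038737 -0.54699189 -0.79758893]
strip end A [-87.98498023 -87.54985665] F -20.530325073768893 21.935963131904913 z 0.06230610561083823
fence A -114.26833335091858 F [-42.58849728  41.90578146]
```

View pics/w3.png

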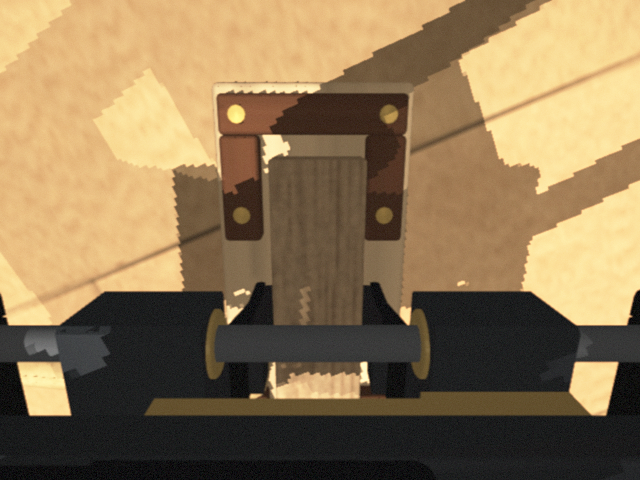

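The view shows the strip (columns 270–364) between the side fences' inner edges (columns 263 and 366), with its end at row 157 clear of the end fence's inner edge at row 135. The fit is good, so I lower it slowly.

```bash
python3 -m handwheel '[0,0,8,0,0,0,30,0,0,8,0,0,0,30,0,0,6,0,0,0,30,0,0,3,0,0,0,30,0,0,2,0,0,0,30,0,0,2,0,0,0,30,0,0,0,0,0,0,30,0,0,0,0,0,0,30]'
```

```text
time_s: 8.52
ee_pos: [0.5333, 0.1423, 0.0186]
tcp_rot: [0.0, -0.554, 0.833, -0.0]
contact_force: [0.3, -0.7, 0.1]
opening: 0.415
grip_force: 25.0
```

```bash
python3 -m handwheel '[0,0,1,0,0,0,30,0,0,1,0,0,0,30,0,0,0,0,0,0,30,0,0,0,0,0,0,30]'; python3 -m handwheel '[0,0,0.5,0,0,0,30,0,0,0.5,0,0,0,30,0,0,0,0,0,0,30]';
```

```text
time_s: 8.85
ee_pos: [0.5332, 0.1422, 0.0166]
tcp_rot: [-0.0, -0.554, 0.833, 0.0]
contact_force: [0.3, -0.1, -1.2]
opening: 0.414
grip_force: 25.0
time_s: 9.1
ee_pos: [0.5333, 0.1423, 0.0156]
tcp_rot: [0.0, -0.554, 0.833, -0.0]
contact_force: [-0.4, -0.1, 0.3]
opening: 0.411
grip_force: 25.0
```

```bash
python3 -m handwheel '[0,0,0.4,0,0,0,30,0,0,0,0,0,0,30,0,0,0,0,0,0,30]'; python3 -m handwheel '[0,0,0.4,0,0,0,30,0,0,0,0,0,0,30,0,0,0,0,0,0,30]';
```

```text
time_s: 9.35
ee_pos: [0.5334, 0.1422, 0.0156]
tcp_rot: [0.0, -0.554, 0.833, -0.0]
contact_force: [-2.9, 0.7, 4.8]
opening: 0.41
grip_force: 25.0
time_s: 9.6
ee_pos: [0.5334, 0.1422, 0.0156]
tcp_rot: [-0.0, -0.554, 0.833, -0.0]
contact_force: [-3.9, -0.9, 9.7]
opening: 0.415
grip_force: 25.0
```

The strip is on the floor: contact came at the expected height. Next I release and back up.

```bash
python3 -m handwheel '[0,0,-0.5,0,0,0,37,0,0,0,0,0,0,39,0,0,0,0,0,0,42,0,0,0,0,0,0,46,0,0,0,0,0,0,50,0,0,0,0,0,0,50,0,0,0,0,0,0,50]'; python3 -m handwheel '[0,0,-4,0,0,0,50,0,0,-8,0,0,0,50,0,0,-15,0,0,0,50,0,0,-25,0,0,0,50,0,0,-30,0,0,0,50,0,0,-30,0,0,0,50,0,0,-20,0,0,0,50,0,0,0,0,0,0,50]'
python3 - <<'E'
from look import *
c=look('w4');W=world(c);z=W[...,2];px=c['pixels'].astype(int)
P,R,s=tool();print(P,s['contact_force'],s['grip_force'])
al=np.radians(67.2);e=np.array([np.cos(al),np.sin(al)]);f=np.array([np.sin(al),-np.cos(al)])
q=W[...,:2]*1000-[542.2,161.3];A=q@e;F=q@f
for a in range(-85,-20,15):
    k=(A>=a)&(A<a+8)&(abs(F)<22)&(z<.05)&(z>.026);print(a,k.sum(),F[k].min().round(1),F[k].max().round(1),np.median(z[k]).round(4))
for n in('top',):
    t=read_camera(n);W=world(t);q=W[...,:2]*1000-[542.2,161.3];A=q@e;F=q@f;z=W[...,2]
    k=(abs(F)<14);
    for a in range(-88,85,20):
        m=k&(abs(A-a)<6);print(n,a,np.nanmedian(z[m]).round(4))
E
```

```text
time_s: 10.18
ee_pos: [0.5332, 0.1422, 0.0151]
tcp_rot: [-0.0, -0.554, 0.833, 0.0]
contact_force: [0.0, 0.2, 0.6]
opening: 0.566
grip_force: 0.0
time_s: 10.85
ee_pos: [0.537, 0.1428, 0.154]
tcp_rot: [0.005, -0.554, 0.832, -0.002]
contact_force: [1.3, -0.1, 1.5]
opening: 0.577
grip_force: 0.0
[535.70021248 142.54789932 151.33518694] [ 0.26079863 -0.07968795  0.6474268 ] 0.0
-85 620 -18.8 17.2 0.0324
-70 558 -18.3 16.6 0.0324
-55 552 -18.7 16.8 0.0324
-40 536 -18.9 17.0 0.0324
-25 505 -18.6 17.0 0.0325
top -88 0.5178
top -68 0.545
top -48 0.5307
top -28 0.5346
top -8 0.5344
top 12 0.5331
top 32 0.5306
top 52 0.5213
top 72 nan
  return np.nanmean(a, axis, out=out, keepdims=keepdims)
```

View pics/w4.png

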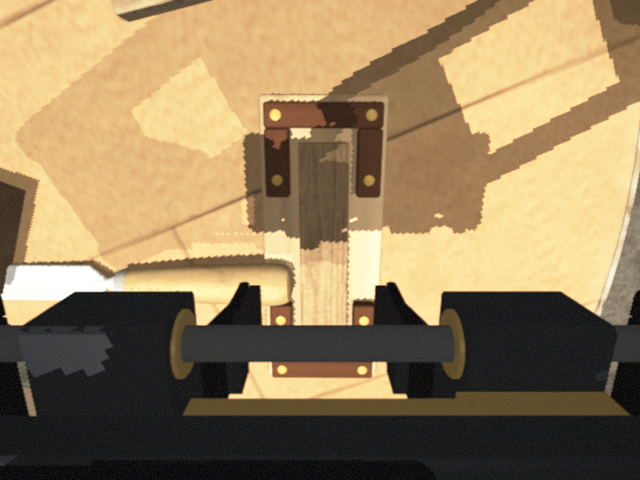

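The strip lies flat in the pocket with its top level at 32.4 mm, clear of all fences (columns 299–349, end at row 142). The gripper is clear and the chisel is undisturbed.

```bash
python3 -m handwheel '[0,0,0,0,0,0,50,0,0,0,0,0,0,50,0,0,0,0,0,0,50]'; python3 -c "
from rig import *
print(sign_off())"
```

```text
time_s: 11.2
ee_pos: [0.5322, 0.1421, 0.1457]
tcp_rot: [-0.001, -0.554, 0.833, 0.001]
contact_force: [0.0, 0.1, 0.1]
opening: 0.571
grip_force: 0.0
the job is handed in; nothing more can be done
None
```

The wide oak strip is lying flat in the jig pocket, lengthwise between the fences and released; I left the other two oak pieces alone and handed the job in at about 11 s.

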